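# Seat the die disc in the mould base and swing the keeper over it

## Task

Push the loose brass die disc across the top of the aluminium mould base until it drops into its round pocket and lies flat and flush. Then push the upright pin of the keeper arm round until the arm lies over the disc, against its stop. Push only with the fingers, never pick the disc up, and leave the other things on the bench where they are.

Things in the scene. Friction and masses are not known exactly. Their poses are not given: they have to be found in the camera images.
- mould: Aluminium mould base, a flat block fixed to the bench, 120 mm (its x) by 200 mm (its y) by 30 mm high; origin at the centre of its underside, z up. Its top face is flat, 30 mm above the bench. It carries one round blind pocket, centred 45 mm towards its +y end from the middle, and the keeper arm at that end.
- pocket (a point): Centre of the pocket's floor. The pocket is 44 mm in diameter and 8 mm deep, so its mouth lies 8 mm above this point, level with the mould's top face.
- disc: Loose brass die disc, 40 mm in diameter, 8 mm thick, about 85 g, with a thin dark ring marked on its top. It starts lying flat on the top face of the mould base in the half away from the pocket. Origin at the centre of its underside, z along its axis. In its pocket its top is flush with the mould's top face.
- keeper_pin (a point): Centre of the top of the upright round steel pin (9 mm diameter) at the free end of the keeper arm. The arm is a flat steel bar 13 mm wide lying from 2.5 to 8.5 mm above the mould's top face; the pin stands 23 mm above the bar, its top 31.5 mm above the mould's top face, and 42 mm from the pivot.
- keeper_pivot (a point): Foot of the keeper arm's vertical pivot, on the mould's top face, 87 mm from the mould's middle towards its +y end and 42 mm from the pocket's centre; the boss round it is 16 mm in diameter.
- keeper (a joint): Angle of the keeper arm in rad. At 0 it is open, pointing along the mould's +x; it turns clockwise seen from above, and at 1.57 (a stop) it points along the mould's -y, over the pocket, with the pin above the pocket's centre. It starts between 0 and 0.3, turns with slight friction (under 2 N at the pin) and stays where it is left.
- rubber_mould: Bystander: lilac-grey rubber mould block 75 x 48 x 22 mm lying on the bench; origin at the centre of its underside.
- jar: Bystander: small closed jar, 48 mm in diameter, 55 mm tall, standing on the bench; origin at the centre of its underside.
- brush: Bystander: hand brush lying flat on the bench; its own x axis runs along its handle.
There are look-alikes about, which are no part of the job. There is more than one size of the mould; the job needs the middle-sized.

How it is judged (in metres and radians):
On the way, in this order (a step that is already met when the one before it is completed fails the run):
1. the disc lies flat in its pocket, the keeper still open (horizontal distance between disc and pocket below 0.004 m and z of disc in the frame of mould below 0.0245 m and angle between disc's own z axis and vertical below 0.06 rad and value of joint keeper below 0.8 rad), for 0.2 s.
2. the keeper arm is swung over the disc to its stop (value of joint keeper above 1.42 rad), for 0.2 s.
At the end, for the whole second after the job is handed in: The disc lies at rest in the pocket (centre within 4 mm of the pocket's, underside within 2.5 mm of its floor, tilt under 0.06 rad) and the keeper arm stands over it at 1.42 rad or more (horizontal distance between disc and pocket below 0.004 m and z of disc in the frame of mould below 0.0245 m and angle between disc's own z axis and vertical below 0.06 rad and value of joint keeper above 1.42 rad and linear speed of disc below 0.01 m/s); the robot touches nothing.
It fails at once if the disc is lifted more than 10 mm off the mould's top face (z of disc in the frame of mould above 0.04 m).
It fails at once if the disc is tipped up more than 0.6 rad (angle between disc's own z axis and vertical above 0.6 rad).
It fails at once if the disc falls off the mould base (z of disc in the frame of mould below 0.015 m).
It fails at once if a bystander (rubber mould, jar or brush) is moved more than 20 mm (distance of any of rubber_mould, jar, brush from where it was at the start of the episode above 0.02 m).
It also fails if it takes over 51 s, if anything falls off the work surface, if the arm or the gripper's body presses on something with over 40 N, if the wrist force passes 120 N, or if a joint passes its speed limit or range.

## Robot

A 6-joint arm with a two-finger parallel gripper is mounted at the origin on the work surface. World frame = base frame: x ahead of the robot, y to its left, z up, the work surface at z = 0. Lengths are in m, angles in degrees, forces in N, time in s.
With the tool pointing down it reaches from about 0.35 to 0.925 m from the base axis. Payload 6.4 kg.
Tool frame: the origin (TCP) lies on the centre line of the jaws, within the pads' length; the fingertips stand 25 mm ahead of it and the grasp point (between the pads) lies 6 mm ahead of it; x points along the fingers, y is the direction in which the jaws open and shut, and the axes are right-handed (so a half turn about x gives the same grasp; the last joint's range is limited). The gripper opens to 85 mm and grips with 20 to 120 N. Pads are 22 mm wide; open, the fingers measure 114 mm over their backs; the gripper's body (76 mm by 85 mm) begins 54 mm behind the grasp point. The pads swing forward as they close: fully open they stand 13 mm farther back than shut.
Start: joints at [64.968, 14.043, 89.255, -0, 76.702, -9.975], TCP at [0.169, 0.628, 0.256] pointing down, gripper open.
Joint ranges: [-179.41, 179.41], [-58.25, 129.5], [7.25, 145.43], [-54.29, 234.29], [11.92, 165.04], [-157.13, 157.13]. Speed limits (degrees/s): [147.25, 147.25, 180, 180, 180, 180].

## Interface

Orientations are given as a 3x3 rotation matrix whose columns are the frame's x, y, z axes.
In Python, from plant import env gives the robot as it stands.
- The arm moves only by the tool move_arm, never from a script. Its arguments are lists of equal length, an entry for each row: "xyz": the shift along the world's x, y, z in m, a list of three; "rotation": the turn, a rotation vector about the world's x, y, z in rad, a list of three; "hand": the opening in per cent of the stroke, from 0 (shut) to 100 (fully open). In form: {"xyz": [[dx, dy, dz], ...], "rotation": [[rx, ry, rz], ...], "hand": [hand, ...]}. A call has 1 to 20 rows; each row shifts and turns the commanded pose from where the row before left it; what a row does not reach is not made up. A row lasts 1/10 s, in which the tool goes at most 50 mm and 8.59 degrees, less where a joint would pass 70% of its speed; a pose out of reach is approached as far as the arm can. A call with a gripper value outside its range is refused whole. The fingers move at their own pace and stop on an object; "squeeze" is the grip in N (left out, the last holds). Time passes only in rows, so rows that do not move let the fingers close. It gives the time, the measured TCP pose, the force and the opening at its end, in the units of the state.
- env.observe(): the state, without advancing time (a new reading comes with each control period).
- env.camera(name): name is "scene" or "top" or "wrist"; returns the picture (420x560x3 uint8, red, green, blue); there is no depth.
- env.camera_model(name): a dict with "mtx" (3x3 intrinsics, pixels), "k1" (the pictures are not rectified: a ray, as slopes to the right and down, at radius r is drawn at 1 + k1 r^2 times it, then the intrinsics apply), "extrinsics" (4x4, takes a point from camera to world coordinates); the wrist camera has in their place "hand_eye" (4x4, takes a point from camera to tool coordinates, whose origin is the TCP and whose axes are the tool frame's). Camera axes: x right, y up, looking along -z (the intrinsics and any distortion apply to the point x, -y, -z); pixel columns grow to the right and rows downward; lengths in m; the calibration is good to about 2 mm. A picture is of the moment at which its call begins: read the wrist's pose just before it. camera_model takes no time and is no camera call.
- env.close_job(): hands the job in, once; it reports no verdict.
The state is a dict: "clock": time; "joint_pos": joint angles; "qd": joint speeds; "joint_torque": joint torques, N m; "position": TCP position; "tcp_rot": TCP orientation; "wrist_force": force on the tool from outside, world axes, zero at the start; "wrist_torque": the same for the moment, N m; "gripper_width": finger opening in m.
Only numpy, scipy, OpenCV 4.12 (cv2) and the standard library are available. Lean on these libraries where they do the work, as an engineer would, in place of code of your own. Each camera call takes 0.05 s, during which the arm holds its last target. There are 200 camera calls.

## Working session

There is one attempt and no reset: what is moved stays moved. The work goes in short steps, Python scripts to look and compute and a tool call to move; the robot and the scene stay as the last step left them, time stands still between calls to the robot, and variables do not carry over. Pictures are saved under pics/ and viewed, about 8 in all and at most 12, crops included, and the job is handed in when it is done.

Besides the shell and the picture viewer there is one more tool, called after "Emit:" by a JSON object that holds its "method" and its "body". move_arm: Moves the arm, as the interface text tells. Its arguments: {"type":"object","properties":{"xyz":{"type":"array"},"rotation":{"type":"array"},"hand":{"type":"array"},"squeeze":{"type":"number"}},"required":["xyz","rotation","hand"]}

```bash
ls; mkdir -p pics
cat > h.py <<'E'
import numpy as np, cv2
from plant import env
def ray(name,u,v):
    m=env.camera_model(name); K=np.array(m["mtx"]); k=m["k1"]
    xd=(u-K[0,2])/K[0,0]; yd=(v-K[1,2])/K[1,1]; x,y=xd,yd
    for _ in range(20):
        s=1+k*(x*x+y*y); x,y=xd/s,yd/s
    if "extrinsics" in m: T=np.array(m["extrinsics"])
    else:
        o=env.observe(); W=np.eye(4); W[:3,:3]=o["tcp_rot"]; W[:3,3]=o["position"]; T=W@np.array(m["hand_eye"])
    return T[:3,3],T[:3,:3]@np.array([x,-y,-1])
def onz(name,u,v,z):
    o,d=ray(name,u,v); return o+d*(z-o[2])/d[2]
def snap(name,f):
    im=env.camera(name); cv2.imwrite(f"pics/{f}.png",im[:,:,::-1]); return im
E
python3 - <<'E'
from h import *
print(env.observe())
a=snap("top","top0");b=snap("scene","sc0")
for n in("top","scene"):print(env.camera_model(n))
E
```

```text
pics
{'clock': 0.0, 'joint_pos': array([ 6.49685257e+01,  1.40858189e+01,  8.93255471e+01,  1.11152233e-03,
        7.67028518e+01, -9.97478462e+00]), 'qd': array([-0.07202652, -0.0733553 ,  0.00519125, -0.0990373 ,  0.17923305,
        0.04109463]), 'joint_torque': array([-2.48013181e-03, -4.29500699e+01, -3.26128006e+01, -2.79384876e-04,
        5.37307671e-03,  2.31137068e-05]), 'position': array([0.16861655, 0.62721242, 0.25515534]), 'tcp_rot': array([[-8.60577688e-04,  2.59778109e-01,  9.65667952e-01],
       [-1.79825065e-03,  9.65666346e-01, -2.59779280e-01],
       [-9.99998013e-01, -1.96007327e-03, -3.63884758e-04]]), 'wrist_force': array([-0.23233261, -0.36091648,  0.13275978]), 'wrist_torque': array([ 0.02015744, -0.03704484, -0.00922732]), 'gripper_width': 0.08585805598727385}
{'mtx': array([[381.97620968,   0.        , 277.9868401 ],
       [  0.        , 381.97620968, 207.07937753],
       [  0.        ,   0.        ,   1.        ]]), 'k1': 0.035257348843197756, 'extrinsics': array([[ 2.02542091e-01,  9.59388845e-01, -1.96340890e-01,
         4.02972055e-01],
       [-9.79273305e-01,  1.98285302e-01, -4.13126193e-02,
         2.90523582e-02],
       [-7.03353533e-04,  2.00638937e-01,  9.79665005e-01,
         8.34009064e-01],
       [ 0.00000000e+00,  0.00000000e+00,  0.00000000e+00,
         1.00000000e+00]])}
{'mtx': array([[495.83625617,   0.        , 276.11716731],
       [  0.        , 495.83625617, 219.6800358 ],
       [  0.        ,   0.        ,   1.        ]]), 'k1': -0.01628760297255796, 'extrinsics': array([[ 0.76498845, -0.33806559,  0.54818274,  1.17589413],
       [ 0.64359086,  0.43319098, -0.63098049, -0.69008562],
       [-0.02415503,  0.83549819,  0.54896202,  0.73972654],
       [ 0.        ,  0.        ,  0.        ,  1.        ]])}
```

View pics/top0.png

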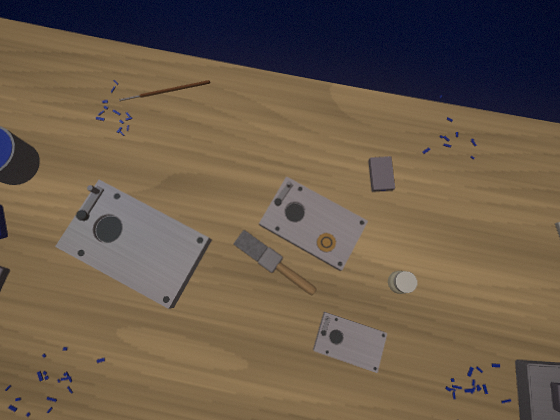

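View pics/sc0.png

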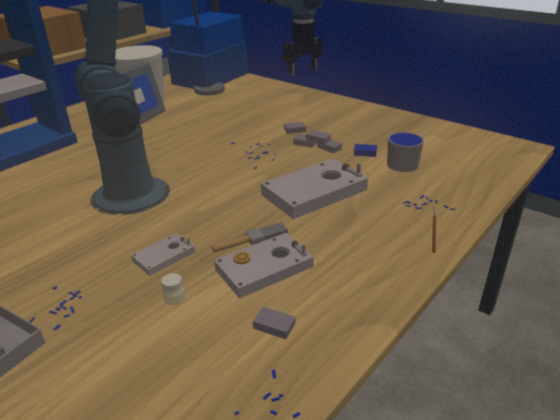

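Three mould candidates in the top view: large (133,243), middle (314,224) and small (350,341). The middle one fits, since it also carries the brass disc with the dark ring at (326,242). I'll confirm with an enlarged crop and a size measurement.

Run:
```python
from h import *
im=cv2.imread("pics/top0.png")
cv2.imwrite("pics/crop0.png",cv2.resize(im[165:285,235:395],None,fx=5,fy=5,interpolation=cv2.INTER_CUBIC))
hsv=cv2.cvtColor(im,cv2.COLOR_BGR2HSV)
m=((hsv[...,1]<60)&(hsv[...,2]>90)).astype(np.uint8)
n,l,s,c=cv2.connectedComponentsWithStats(m)
for i in range(1,n):
    if s[i,4]>400:
        cs,_=cv2.findContours((l==i).astype(np.uint8),cv2.RETR_EXTERNAL,2)
        box=cv2.boxPoints(cv2.minAreaRect(cs[0])); P=np.array([onz("top",*p,0.03) for p in box])
        print(c[i].round(),s[i,4],box.round(1).tolist(),P[:,:2].round(4).tolist(),np.linalg.norm(P[0]-P[1]).round(3),np.linalg.norm(P[1]-P[2]).round(3))
```

```text
[382. 172.] 670 [[369.8999938964844, 157.5], [390.8999938964844, 155.10000610351562], [394.5, 187.89999389648438], [373.6000061035156, 190.3000030517578]] [[0.7143, -0.1127], [0.7287, -0.1568], [0.6565, -0.1754], [0.6423, -0.132]] 0.046 0.075
[314. 222.] 4522 [[257.70001220703125, 224.3000030517578], [284.5, 175.1999969482422], [368.29998779296875, 220.89999389648438], [341.5, 270.0]] [[0.5188, 0.0977], [0.6367, 0.0635], [0.5737, -0.1312], [0.4603, -0.093]] 0.123 0.205
[136. 245.] 9162 [[54.70000076293945, 246.39999389648438], [94.0999984741211, 174.5], [208.5, 237.3000030517578], [169.10000610351562, 309.1000061035156]] [[0.3884, 0.501], [0.554, 0.4681], [0.4707, 0.1935], [0.3127, 0.2364]] 0.169 0.287
[403. 281.] 503 [[388.0, 271.0], [416.0, 271.0], [416.0, 293.0], [388.0, 293.0]] [[0.478, -0.1873], [0.4898, -0.2435], [0.4458, -0.2492], [0.434, -0.1936]] 0.057 0.044
[351. 342.] 2557 [[310.70001220703125, 350.29998779296875], [324.0, 311.29998779296875], [390.0, 333.70001220703125], [376.79998779296875, 372.70001220703125]] [[0.293, -0.0595], [0.3717, -0.0721], [0.3564, -0.2087], [0.2792, -0.1934]] 0.08 0.137
[542. 387.] 1135 [[528.0, 364.0], [559.0, 364.0], [559.0, 417.0], [528.0, 417.0]] [[0.3575, -0.4763], [0.3703, -0.5333], [0.2761, -0.5369], [0.2634, -0.4815]] 0.058 0.094
```

View pics/crop0.png

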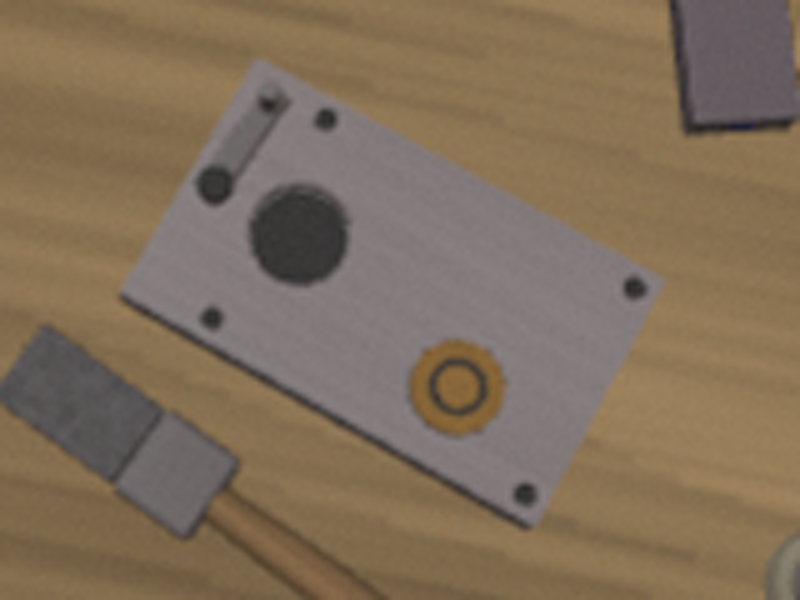

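Shown in the crop: the middle mould measures about 123 x 205 mm in the mask. Its pocket is at crop (298,235), disc (457,387), pivot (215,184), pin (271,98). This confirms the target. Next I'll compute the coordinates.

Run:
```python
from h import *
c=lambda x,y,z:onz("top",235+(x+.5)/5-.5,165+(y+.5)/5-.5,z)[:2]
pk=c(298.5,235,.03); d=c(457,387,.038); pv=c(215,184,.0385); pin=c(270,97,.0615)
print("pocket",pk,"disc",d,"pivot",pv,"pin",pin, "piv-pock",np.linalg.norm(pk-pv),"pin-piv",np.linalg.norm(pin-pv),"disc-pocket",np.linalg.norm(pk-d))
C=[c(257,60,.03),c(122,293,.03),c(530,523,.03),c(663,280,.03)]
print(np.round(C,4),np.mean(C,0)); y=(C[1]-C[2]+C[0]-C[3]);y/=np.linalg.norm(y);print("y",y,np.degrees(np.arctan2(y[1],y[0])))
print([np.linalg.norm(C[i]-C[i-1]).round(4) for i in range(4)], "pock pred",np.mean(C,0)+.045*y,"pv pred",np.mean(C,0)+.087*y)
u=(pk-d)/np.linalg.norm(pk-d);print("push dir",u,np.degrees(np.arctan2(u[1],u[0])))
print(env.camera_model("wrist"))
```

```text
pocket [0.56150038 0.02671657] disc [ 0.50995761 -0.0505312 ] pivot [0.57434354 0.06591064] pin [0.6104985  0.04988007] piv-pock 0.04124465642768121 pin-piv 0.039549458966067624 disc-pocket 0.09286482661245261
[[ 0.6342  0.0596]
 [ 0.5216  0.0955]
 [ 0.4615 -0.0909]
 [ 0.5738 -0.129 ]] [ 0.54777502 -0.01621632]
y [0.30588276 0.95206919] 72.18871922470333
[np.float64(0.198), np.float64(0.1182), np.float64(0.1958), np.float64(0.1185)] pock pred [0.56153974 0.02662679] pv pred [0.57438682 0.0666137 ]
push dir [0.55503008 0.83183028] 56.28721331285287
{'mtx': array([[349.85126606,   0.        , 280.25789344],
       [  0.        , 349.85126606, 211.53869536],
       [  0.        ,   0.        ,   1.        ]]), 'k1': -0.06288472953265119, 'hand_eye': array([[-1.53680843e-04,  3.10245048e-01, -9.50656608e-01,
        -1.16960487e-01],
       [ 9.99999907e-01, -3.35289076e-04, -2.71078538e-04,
        -1.35556496e-03],
       [-4.02845549e-04, -9.50656561e-01, -3.10244967e-01,
        -7.82105114e-02],
       [ 0.00000000e+00,  0.00000000e+00,  0.00000000e+00,
         1.00000000e+00]])}
```

The pocket, pivot and corners agree within 1 mm. I'll move behind the disc with the jaws across the push line, so the partly open fingers form a stable two-point pusher.

Emit:
{"method": "move_arm", "body": {"xyz": [[0.016,-0.0354,-0.004],[0.016,-0.0354,-0.004],[0.016,-0.0354,-0.004],[0.016,-0.0354,-0.004],[0.016,-0.0354,-0.004],[0.016,-0.0354,-0.004],[0.016,-0.0354,-0.004],[0.016,-0.0354,-0.004],[0.016,-0.0354,-0.004],[0.016,-0.0354,-0.004],[0.016,-0.0354,-0.004],[0.016,-0.0354,-0.004],[0.016,-0.0354,-0.004],[0.016,-0.0354,-0.004],[0.016,-0.0354,-0.004],[0.016,-0.0354,-0.004],[0.016,-0.0354,-0.004],[0.016,-0.0354,-0.004],[0.016,-0.0354,-0.004],[0.016,-0.0354,-0.004]], "rotation": [[0,0,-0.095],[0,0,-0.095],[0,0,-0.095],[0,0,-0.095],[0,0,-0.095],[0,0,-0.095],[0,0,-0.095],[0,0,-0.095],[0,0,-0.095],[0,0,-0.095],[0,0,-0.095],[0,0,-0.095],[0,0,-0.095],[0,0,-0.095],[0,0,-0.095],[0,0,-0.095],[0,0,-0.095],[0,0,-0.095],[0,0,-0.095],[0,0,-0.095]], "hand": [30,30,30,30,30,30,30,30,30,30,30,30,30,30,30,30,30,30,30,30]}}

```text
clock: 2.1
position: [0.489, -0.0818, 0.1758]
tcp_rot: [[-0.0, 0.827, -0.562], [0.0, -0.562, -0.827], [-1.0, -0.001, -0.0]]
wrist_force: [0.5, 0.7, 1.1]
gripper_width: 0.0255
```

Run:
```python
from h import *
o=env.observe(); print(o["clock"],o["position"],o["tcp_rot"][:2,1],o["gripper_width"],o["wrist_force"])
snap("wrist","w1")
```

```text
2.1 [ 0.4890139  -0.08183494  0.17577492] [ 0.82740183 -0.5616101 ] 0.025505112205994017 [0.46816608 0.72334586 1.10941021]
```

View pics/w1.png

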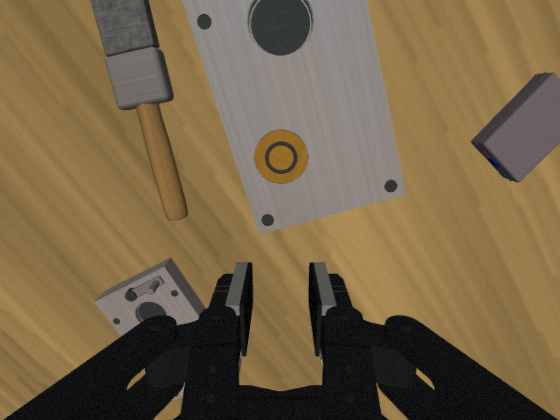

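The wrist picture shows the disc at (281,156), the pocket mouth at (281,24), and the fingertips at about (245,264) and (317,264), all lined up.

Run:
```python
from h import *
im=cv2.imread("pics/w1.png");hsv=cv2.cvtColor(im,cv2.COLOR_BGR2HSV)
m=((hsv[...,0]>14)&(hsv[...,0]<24)&(hsv[...,1]>170)).astype(np.uint8); m[:, :240]=0;m[:,330:]=0;m[:110]=0;m[200:]=0
cs,_=cv2.findContours(m,cv2.RETR_EXTERNAL,2);e=cv2.fitEllipse(max(cs,key=cv2.contourArea));print("disc",e)
d=onz("wrist",*e[0],.038)
g=((hsv[...,2]<95)).astype(np.uint8);g[:, :230]=0;g[:,330:]=0;g[70:]=0
cs,_=cv2.findContours(g,cv2.RETR_EXTERNAL,2);q=max(cs,key=cv2.contourArea)[:,0];q=q[q[:,1]>1]
W=np.array([onz("wrist",*p,.03)[:2] for p in q]); A=np.c_[2*W,np.ones(len(W))];s=np.linalg.lstsq(A,(W**2).sum(1),rcond=None)[0]
r=np.sqrt(s[2]+s[:2]@s[:2]);print("disc",d,"pocket",s[:2],"r",r)
v=s[:2]-d[:2];print(np.linalg.norm(v),np.degrees(np.arctan2(v[1],v[0])))
for p in((248,264),(313,264)):
  for z in(.146,.151,.156): print(p,z,onz("wrist",*p,z)[:2])
```

```text
disc ((280.5934753417969, 156.49923706054688), (51.36845016479492, 51.96518325805664), 3.4679296016693115)
disc [ 0.51416254 -0.0564673   0.038     ] pocket [0.56490744 0.01810796] r 0.01989337704851728
0.09020262927786751 55.7665865718181
(248, 264) 0.146 [ 0.48283629 -0.07449453]
(248, 264) 0.151 [ 0.48466127 -0.07270856]
(248, 264) 0.156 [ 0.48648626 -0.07092259]
(313, 264) 0.146 [ 0.50770304 -0.0916423 ]
(313, 264) 0.151 [ 0.50868038 -0.0892718 ]
(313, 264) 0.156 [ 0.50965771 -0.0869013 ]
```

Run:
```python
from h import *
o=env.observe(); print(o["clock"],o["position"],o["tcp_rot"],o["qd"])
im=snap("wrist","w2")
o=env.observe();print(o["position"],o["tcp_rot"][:2,1])
hsv=cv2.cvtColor(im,cv2.COLOR_RGB2HSV)
m=((hsv[...,0]>14)&(hsv[...,0]<24)&(hsv[...,1]>170)).astype(np.uint8); m[:, :220]=0;m[:,340:]=0;m[:110]=0;m[200:]=0
cs,_=cv2.findContours(m,cv2.RETR_EXTERNAL,2);e=cv2.fitEllipse(max(cs,key=cv2.contourArea));d=onz("wrist",*e[0],.038)
print("disc",e,d)
g=((hsv[...,2]<95)).astype(np.uint8);g[:, :230]=0;g[:,350:]=0;g[80:]=0
cs,_=cv2.findContours(g,cv2.RETR_EXTERNAL,2);q=max(cs,key=cv2.contourArea)[:,0];print(q.min(0),q.max(0));q=q[q[:,1]>1]
W=np.array([onz("wrist",*p,.03)[:2] for p in q]); A=np.c_[2*W,np.ones(len(W))];s=np.linalg.lstsq(A,(W**2).sum(1),rcond=None)[0]
print(s[:2],np.sqrt(s[2]+s[:2]@s[:2]))
```

```text
2.15 [ 0.49087245 -0.0861925   0.175847  ] [[ 0.00124327  0.82402723 -0.56654883]
 [-0.00281786 -0.56654413 -0.82402658]
 [-0.99999526  0.00262094  0.00161763]] [ 4.03052283 -3.21954929  2.39584125  1.84814668  2.64371794 -3.6200555 ]
[ 0.48982934 -0.0837568   0.17587743] [ 0.82660592 -0.56278115]
disc ((274.197265625, 152.772216796875), (51.57427978515625, 52.196624755859375), 171.98802185058594) [ 0.51045419 -0.04877356  0.038     ]
[243   0] [302  50]
[0.56044729 0.02628054] 0.019853944153521
```

The first wrist reading was taken while the arm was still settling, which explains the mismatch. The second agrees with the top view to about 2 mm. Now I'll descend and find the top face by touch.

Emit:
{"method": "move_arm", "body": {"xyz": [[0,0,0],[0,0,-0.025],[0,0,-0.025],[0,0,-0.025],[0,0,-0.02],[0,0,-0.015],[0,0,0],[0,0,0],[0,0,0]], "rotation": [[0,0,0],[0,0,0],[0,0,0],[0,0,0],[0,0,0],[0,0,0],[0,0,0],[0,0,0],[0,0,0]], "hand": [30,30,30,30,30,30,30,30,30]}}

```text
clock: 3.1
position: [0.4895, -0.0801, 0.0675]
tcp_rot: [[0.002, 0.83, -0.557], [-0.001, -0.557, -0.83], [-1.0, 0.002, -0.0]]
wrist_force: [0.3, -0.2, 0.9]
gripper_width: 0.0251
```

Run:
```python
from h import *
o=env.observe(); print(o["clock"],o["position"],o["tcp_rot"],o["qd"],o["wrist_force"])
im=snap("wrist","w3")
```

```text
3.1 [ 0.48950823 -0.08008461  0.06747043] [[ 1.88931175e-03  8.30344093e-01 -5.57247806e-01]
 [-7.18123939e-04 -5.57247531e-01 -8.30346117e-01]
 [-9.99997957e-01  1.96895567e-03 -4.56524338e-04]] [-0.43342782 -0.12278194 -0.29318652 -0.01794426 -0.13015135  0.02447467] [ 0.30437535 -0.16132159  0.89438602]
```

View pics/w3.png

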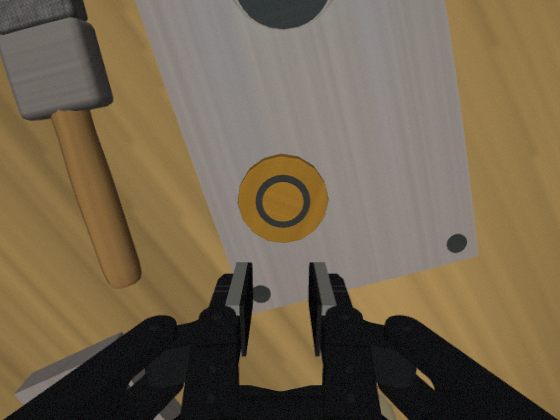

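The fingers stand just behind the disc, which is at (283,199). The finger midline is at about x = 281 px, so they are aligned. Now I'll feel for the surface.

Run:
```python
from h import *
im=cv2.imread("pics/w3.png");hsv=cv2.cvtColor(im,cv2.COLOR_BGR2HSV)
m=((hsv[...,0]>14)&(hsv[...,0]<24)&(hsv[...,1]>150)).astype(np.uint8); m[:, :225]=0;m[:,340:]=0;m[:140]=0;m[255:]=0
cs,_=cv2.findContours(m,cv2.RETR_EXTERNAL,2);e=cv2.fitEllipse(max(cs,key=cv2.contourArea));d=onz("wrist",*e[0],.038);print(e,d)
t=env.observe();v=t["tcp_rot"].T@(d-t["position"]);print("in tool",v)
```

```text
((282.3360595703125, 198.40122985839844), (86.6549301147461, 87.5084228515625), 94.2351303100586) [ 0.51227883 -0.05112728  0.038     ]
in tool [ 0.02953086  0.00253901 -0.03683474]
```

Emit:
{"method": "move_arm", "body": {"xyz": [[0,0,-0.005],[0,0,-0.003],[0,0,0],[0,0,-0.001],[0,0,0],[0,0,0]], "rotation": [[0,0,0],[0,0,0],[0,0,0],[0,0,0],[0,0,0],[0,0,0]], "hand": [30,30,30,30,30,30]}}

```text
clock: 3.75
position: [0.4889, -0.0803, 0.0573]
tcp_rot: [[0.0, 0.83, -0.558], [0.0, -0.558, -0.83], [-1.0, 0.0, -0.0]]
wrist_force: [0.9, -0.1, -0.3]
gripper_width: 0.0256
```

Emit:
{"method": "move_arm", "body": {"xyz": [[0,0,-0.001],[0,0,-0.001],[0,0,-0.001],[0,0,0],[0,0,0]], "rotation": [[0,0,0],[0,0,0],[0,0,0],[0,0,0],[0,0,0]], "hand": [30,30,30,30,30]}}

```text
clock: 4.25
position: [0.4889, -0.0803, 0.0549]
tcp_rot: [[-0.0, 0.83, -0.558], [0.0, -0.558, -0.83], [-1.0, -0.0, 0.0]]
wrist_force: [-2.5, 1.0, 6.2]
gripper_width: 0.0257
```

Contact at TCP z ≈ 0.055. I'll lift 2.5 mm, then push about 85 mm along (0.558, 0.83).

Emit:
{"method": "move_arm", "body": {"xyz": [[0,0,0.0025],[0,0,0],[0.0028,0.00415,0],[0.0028,0.00415,0],[0.0028,0.00415,0],[0.0028,0.00415,0],[0.0028,0.00415,0],[0.0028,0.00415,0],[0.0028,0.00415,0],[0.0028,0.00415,0],[0.0028,0.00415,0],[0.0028,0.00415,0],[0.0028,0.00415,0],[0.0028,0.00415,0],[0.0028,0.00415,0],[0.0028,0.00415,0],[0.0028,0.00415,0],[0,0,0],[0,0,0],[0,0,0]], "rotation": [[0,0,0],[0,0,0],[0,0,0],[0,0,0],[0,0,0],[0,0,0],[0,0,0],[0,0,0],[0,0,0],[0,0,0],[0,0,0],[0,0,0],[0,0,0],[0,0,0],[0,0,0],[0,0,0],[0,0,0],[0,0,0],[0,0,0],[0,0,0]], "hand": [30,30,30,30,30,30,30,30,30,30,30,30,30,30,30,30,30,30,30,30]}}

```text
clock: 6.25
position: [0.5308, -0.0181, 0.0568]
tcp_rot: [[0.0, 0.83, -0.558], [0.0, -0.558, -0.83], [-1.0, 0.0, -0.0]]
wrist_force: [-0.4, -0.4, 0.3]
gripper_width: 0.0256
```

Run:
```python
from h import *
o=env.observe(); print(o["clock"],o["position"],o["wrist_force"])
im=snap("wrist","w4")
```

```text
6.25 [ 0.53084747 -0.01810323  0.05681979] [-0.3601183  -0.38463915  0.28356941]
```

View pics/w4.png

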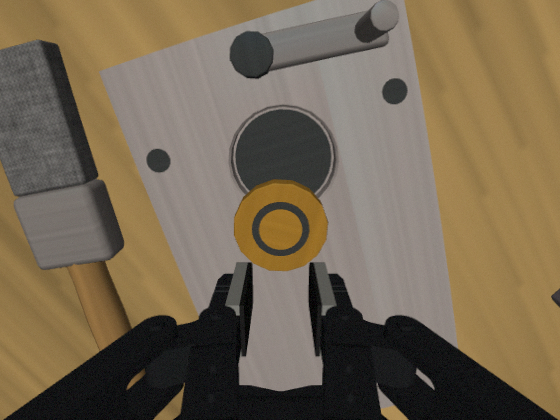

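The disc at (281,225) is nested between the fingers. The pocket mouth is ahead at (283,156), the keeper pivot at (251,54) and the pin top at (383,15). Now measuring what's left.

Run:
```python
from h import *
im=cv2.imread("pics/w4.png");hsv=cv2.cvtColor(im,cv2.COLOR_BGR2HSV)
t=env.observe();T=lambda p:t["tcp_rot"].T@(p-t["position"])
# mouth: rim ellipse read from the picture: left 231, right 335, top 104
W=np.array([onz("wrist",*p,.03)[:2] for p in((231,155),(335,155),(283,104),(246,119),(320,119))])
A=np.c_[2*W,np.ones(len(W))];s=np.linalg.lstsq(A,(W**2).sum(1),rcond=None)[0];print("pocket",s[:2],np.sqrt(s[2]+s[:2]@s[:2]),T(np.r_[s[:2],.03]))
W=np.array([onz("wrist",*p,.038)[:2] for p in((234,225),(328,225),(281,180),(281,271))])
A=np.c_[2*W,np.ones(len(W))];s=np.linalg.lstsq(A,(W**2).sum(1),rcond=None)[0];print("disc",s[:2],np.sqrt(s[2]+s[:2]@s[:2]),T(np.r_[s[:2],.038]))
for n,p,z in(("pivot",(251,54),.0385),("pin",(383,15),.0615)):print(n,onz("wrist",*p,z),T(onz("wrist",*p,z)))
```

```text
pocket [0.56379163 0.02596261] 0.02145826503489717 [ 0.02680835  0.00275186 -0.05499156]
disc [0.54768561 0.00347423] 0.01979057490019236 [ 0.01880791  0.0019409  -0.02734258]
pivot [0.57585195 0.06475869 0.0385    ] [ 0.01830902 -0.00889671 -0.0939134 ]
pin [0.61410799 0.04910785 0.0615    ] [-0.00469105  0.03158095 -0.10228173]
```

Emit:
{"method": "move_arm", "body": {"xyz": [[0.0018,0.0025,0],[0.0018,0.0025,0],[0.0018,0.0025,0],[0.0018,0.0025,0],[0.0018,0.0025,0],[0.0018,0.0025,0],[0.0018,0.0025,0],[0.0018,0.0025,0],[0.0018,0.0025,0],[0.0006,0.0008,0],[0,0,0],[0,0,0]], "rotation": [[0,0,0],[0,0,0],[0,0,0],[0,0,0],[0,0,0],[0,0,0],[0,0,0],[0,0,0],[0,0,0],[0,0,0],[0,0,0],[0,0,0]], "hand": [30,30,30,30,30,30,30,30,30,30,30,30]}}

```text
clock: 7.5
position: [0.5476, 0.0053, 0.0568]
tcp_rot: [[-0.0, 0.83, -0.558], [0.0, -0.558, -0.83], [-1.0, -0.0, -0.0]]
wrist_force: [0.9, 0.2, 0.2]
gripper_width: 0.0256
```

Run:
```python
from h import *
o=env.observe(); print(o["clock"],o["position"],o["wrist_force"])
im=snap("wrist","w5")
```

```text
7.5 [0.54763497 0.00525609 0.05677881] [0.92002309 0.20994556 0.16833183]
```

View pics/w5.png

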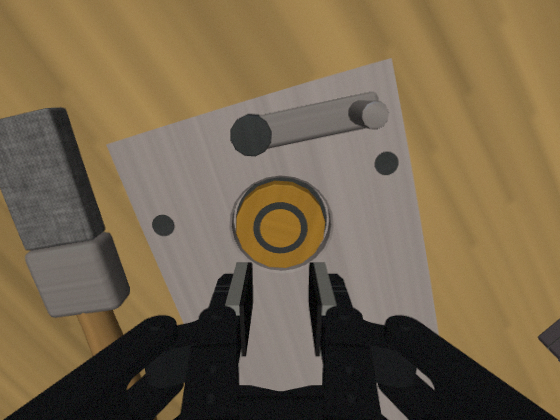

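The disc now sits inside the pocket mouth, centred at (281,225). It looks 90 px wide against 94 before, so it has dropped. The keeper is still open, with the pivot at (251,135) and the pin at (374,115). I'll back off, lift, shut and turn the jaws, and go to the far side of the pin.

Emit:
{"method": "move_arm", "body": {"xyz": [[-0.002,-0.003,0],[0,0,0.03],[0,0,0.045],[0.015,0.01,0],[0.015,0.01,0],[0.015,0.01,0],[0.015,0.01,0],[0.015,0.01,0],[0.017,0.01,0],[0,0,0],[0,0,0],[0,0,0],[0,0,0]], "rotation": [[0,0,0],[0,0,0],[0,0,0],[0,0,-0.1],[0,0,-0.1],[0,0,-0.1],[0,0,-0.1],[0,0,-0.1],[0,0,0],[0,0,0],[0,0,0],[0,0,0],[0,0,0]], "hand": [30,30,30,0,0,0,0,0,0,0,0,0,0]}}

```text
clock: 8.85
position: [0.637, 0.0618, 0.1317]
tcp_rot: [[-0.001, 0.46, -0.888], [-0.0, -0.888, -0.46], [-1.0, -0.0, 0.001]]
wrist_force: [-0.3, 0.0, 0.0]
gripper_width: -0.0002
```

Run:
```python
from h import *
o=env.observe(); print(o["clock"],o["position"],o["tcp_rot"],o["wrist_force"],o["joint_pos"])
a=env.camera("wrist"); b=env.camera("top")[165:245,235:335]; c=env.camera("scene")[215:295,215:315]
f=lambda q:cv2.resize(q,(380,300),interpolation=cv2.INTER_CUBIC)
cv2.imwrite("pics/w6full.png",a[:,:,::-1])
cv2.imwrite("pics/w6.png",np.hstack([cv2.resize(a,(400,300)),f(c)])[:,:,::-1])
```

```text
8.85 [0.63697429 0.06179053 0.13167922] [[-6.02983937e-04  4.60254983e-01 -8.87786566e-01]
 [-2.89769439e-05 -8.87786735e-01 -4.60255051e-01]
 [-9.99999818e-01 -2.51801061e-04  5.48657924e-04]] [-0.32606981  0.02868967  0.02277907] [-4.59146575e+00  2.03792303e+01  9.53004309e+01 -4.90359892e-03
  6.43546436e+01  5.80070907e+01]
```

View pics/w6.png

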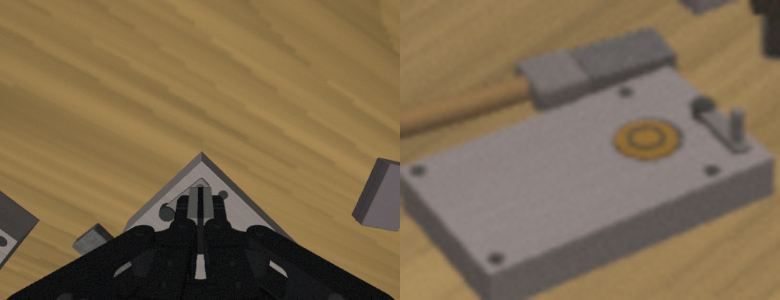

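In the scene crop (right) the disc lies flat and flush in its pocket, with the keeper open. The wrist half shows the shut fingers just outside the pin. Next I'll lower to TCP z 0.071, so the tips clear the bar and overlap the pin, and sweep the arc.

Emit:
{"method": "move_arm", "body": {"xyz": [[0,0,-0.03],[0,0,-0.03],[0,0,0],[-0.005,-0.0028,0],[-0.005,-0.0028,0],[-0.0027,-0.0045,0],[-0.0027,-0.0045,0],[-0.0036,-0.0033,0],[-0.0036,-0.0033,0],[-0.0036,-0.0033,0],[-0.0045,-0.0018,0],[-0.0045,-0.0018,0],[-0.0045,-0.0018,0],[-0.0049,-0.0002,0],[-0.0049,-0.0002,0],[-0.0049,-0.0002,0],[0,0,0],[0,0,0]], "rotation": [[0,0,0],[0,0,0],[0,0,0],[0,0,0],[0,0,0],[0,0,0],[0,0,0],[0,0,0],[0,0,0],[0,0,0],[0,0,0],[0,0,0],[0,0,0],[0,0,0],[0,0,0],[0,0,0],[0,0,0],[0,0,0]], "hand": [0,0,0,0,0,0,0,0,0,0,0,0,0,0,0,0,0,0]}}

```text
clock: 10.8
position: [0.5828, 0.0318, 0.0716]
tcp_rot: [[-0.001, 0.461, -0.887], [0.0, -0.887, -0.461], [-1.0, -0.001, 0.001]]
wrist_force: [0.7, 0.6, -0.1]
gripper_width: 0.0001
```

Emit:
{"method": "move_arm", "body": {"xyz": [[-0.0024,0.0005,0],[-0.0024,0.0005,0],[-0.0024,0.0005,0],[0,0,0],[0,0,0]], "rotation": [[0,0,0],[0,0,0],[0,0,0],[0,0,0],[0,0,0]], "hand": [0,0,0,0,0]}}

```text
clock: 11.3
position: [0.5759, 0.0334, 0.0718]
tcp_rot: [[-0.0, 0.461, -0.888], [0.0, -0.888, -0.461], [-1.0, -0.0, 0.0]]
wrist_force: [0.6, 0.3, 0.4]
gripper_width: -0.0003
```

Emit:
{"method": "move_arm", "body": {"xyz": [[-0.001,0.0003,0],[-0.001,0.0003,0],[0,0,0],[0,0,0]], "rotation": [[0,0,0],[0,0,0],[0,0,0],[0,0,0]], "hand": [0,0,0,0]}}

```text
clock: 11.7
position: [0.5753, 0.0338, 0.0722]
tcp_rot: [[0.004, 0.46, -0.888], [-0.0, -0.888, -0.46], [-1.0, 0.002, -0.003]]
wrist_force: [5.2, -0.2, -2.7]
gripper_width: 0.0001
```

Run:
```python
from h import *
a=env.camera("wrist"); b=env.camera("top")[165:245,235:335]; c=env.camera("scene")[215:295,215:315]
f=lambda q:cv2.resize(q,(380,300),interpolation=cv2.INTER_CUBIC)
cv2.imwrite("pics/w7.png",np.hstack([cv2.resize(a,(400,300)),f(c)])[:,:,::-1])
```

```text
(no output)
```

View pics/w7.png

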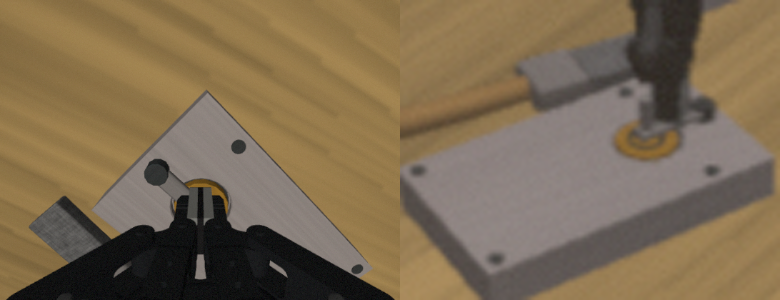

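The bar lies over the disc and the reaction has risen to 5 N, so the arm is at its stop. I'll back off and raise clear.

Emit:
{"method": "move_arm", "body": {"xyz": [[0,0,0],[0.004,0.001,0],[0.01,0.005,0],[0.01,0.005,0],[0,0,0.04],[0,0,0.05],[0,0,0.04],[0.03,0.015,0.02],[0.03,0.015,0.02],[0.03,0.015,0],[0,0,0],[0,0,0],[0,0,0]], "rotation": [[0,0,0],[0,0,0],[0,0,0],[0,0,0],[0,0,0],[0,0,0],[0,0,0],[0,0,0],[0,0,0],[0,0,0],[0,0,0],[0,0,0],[0,0,0]], "hand": [0,0,0,0,0,0,0,0,0,0,0,0,0]}}

```text
clock: 13.15
position: [0.6874, 0.0899, 0.241]
tcp_rot: [[-0.002, 0.461, -0.888], [-0.0, -0.888, -0.461], [-1.0, -0.001, 0.002]]
wrist_force: [0.4, -0.4, -0.2]
gripper_width: -0.0
```

Run:
```python
from h import *
b=env.camera("top")[165:285,235:395]; c=env.camera("scene")[215:295,215:315]
f=lambda q:cv2.resize(q,(400,300),interpolation=cv2.INTER_CUBIC)
cv2.imwrite("pics/w8.png",np.hstack([f(b),f(c)])[:,:,::-1])
```

```text
(no output)
```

View pics/w8.png

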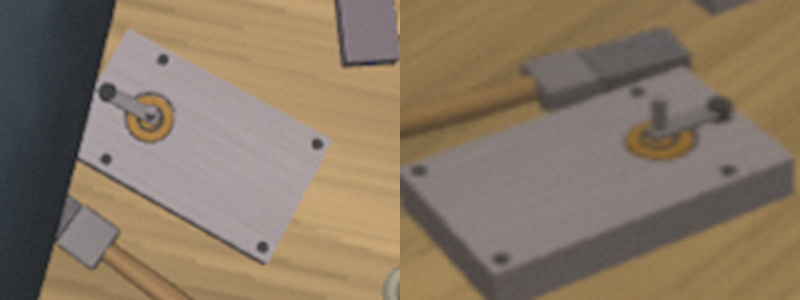

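In the top crop the pin (about (151,115)) sits over the disc centre (149,117), with the pivot at (107,92) and the robot clear. I'll check the keeper angle numerically, then hand in.

Run:
```python
from h import *
c=lambda x,y,z:onz("top",235+x/2.5,165+y/2.5,z)[:2]
pin=c(151,114,.0615);pv=c(107,92,.0385);d=c(149,117,.03);pk=np.array([.5615,.0267])
a=lambda v:np.degrees(np.arctan2(v[1],v[0]))
print("disc-pocket mm",(d-pk)*1e3,"pin-pocket mm",(pin-pk)*1e3,"keeper deg",-17.8-a(pin-pv))
```

```text
disc-pocket mm [-0.29762352 -0.69760438] pin-pocket mm [-3.69372153 -1.70366641] keeper deg 93.5599096201011
```

```bash
python3 -c "
from h import *
print(env.close_job(), env.observe()['wrist_force'])"
```

```text
the job is handed in; nothing more can be done
the job is handed in; nothing more can be done
```

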